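# Loose cap check

## Task

One of the two clamped white bottles with blue screw caps has a loose cap. Find it by gripping a cap and twisting it anticlockwise (seen from above) by about an eighth of a turn: the tight cap will not move, the loose one turns with you. Leave it turned, and stand the red marker upright on the middle of the loose cap's top and let go.

Things in the scene. Friction and masses are not known exactly. Their poses are not given: they have to be found in the camera images.
- cap_a_grip (a point): Centre of a round blue ribbed screw cap (40 mm diameter, 30 mm tall), on its axis 12 mm below its flat top, 96 mm above the worktop. z up; x along the white stripe on the cap, which turns with it. The white bottle (64 mm across, shoulder 64 mm high) is fixed upright in an aluminium clamp (base plate 96 x 96 x 8 mm, jaws 42 mm high). Both bottles look alike.
- cap_a (a joint): Turn of this cap anticlockwise from above, rad: 0 (start) to 1.57, none clockwise of 0. One of the two caps, at either place, is loose: it follows a twist of 0.15 N m (a 20 to 30 N grip carries that) and stays where left. The other is tight: it holds 5 N m; twisted fingers only slip round it and it stays at 0.
- cap_b_grip (a point): Centre of a round blue ribbed screw cap (40 mm diameter, 30 mm tall), on its axis 12 mm below its flat top, 96 mm above the worktop. z up; x along the white stripe on the cap, which turns with it. The white bottle (64 mm across, shoulder 64 mm high) is fixed upright in an aluminium clamp (base plate 96 x 96 x 8 mm, jaws 42 mm high). Both bottles look alike.
- cap_b (a joint): Turn of this cap anticlockwise from above, rad: 0 (start) to 1.57, none clockwise of 0. One of the two caps, at either place, is loose: it follows a twist of 0.15 N m (a 20 to 30 N grip carries that) and stays where left. The other is tight: it holds 5 N m; twisted fingers only slip round it and it stays at 0.
- marker: Loose red marker that stands on the worktop between the two bottles, 35 to 70 g: round foot 36 mm in diameter and 6 mm thick, round stem 20 mm in diameter from 8 mm up to its top at 48 mm, with a white band near the top. Origin at the centre of its underside, z up along the stem. Grip the stem at about 34 mm above the underside.
There are look-alikes about, which are no part of the job. What is shaped like the part that bears cap_a_grip but pink is not meant.

How it is judged (in metres and radians):
On the way:
1. the loose cap has been twisted anticlockwise by at least 20 degrees (value of joint any of cap_a, cap_b above 0.35 rad), for 0.2 s.
At the end, for the whole second after the job is handed in: The red marker stands at rest and upright (within 10 degrees) on the top of the loose cap, its middle within 15 mm of the cap's axis, and that cap is still turned (by more than 17 degrees) (((value of joint cap_a above 0.3 rad and horizontal distance between marker and cap_a_grip below 0.015 m and z of marker in the frame of cap_a_grip between 0.008 and 0.017 m) or (value of joint cap_b above 0.3 rad and horizontal distance between marker and cap_b_grip below 0.015 m and z of marker in the frame of cap_b_grip between 0.008 and 0.017 m)) and angle between marker's own z axis and vertical below 0.17 rad and linear speed of marker below 0.02 m/s); the robot touches nothing.
It also fails if it takes over 58 s, if anything falls off the work surface, if the arm or the gripper's body presses on something with over 40 N, if the wrist force passes 120 N, or if a joint passes its speed limit or range.

## Robot

A 6-joint arm with a two-finger parallel gripper is mounted at the origin on a cart in front of the work surface, level with it; the furniture and walls round the work are solid. World frame = base frame: x ahead of the robot, y to its left, z up, the work surface at z = 0. Lengths are in mm, angles in rad, forces in N, time in s.
With the tool pointing down it reaches from about 400 to 925 mm from the base axis. Payload 12.5 kg.
Tool frame: the origin (TCP) lies on the mounting face of the last link; the fingertips stand 190 mm ahead of it and the grasp point (between the pads) lies 171 mm ahead of it; z points along the fingers, y is the line along which they close (so a half turn about z gives the same grasp; the last joint's range is limited). The gripper opens to 95 mm and grips with 3 to 60 N. Pads are 20 mm wide; open, the fingers measure 119 mm over their backs; the gripper's body (75 mm by 180 mm) begins 59 mm behind the grasp point.
Start: joints at [1.116, 0.491, 1.559, -0, 1.092, -0.106], TCP at [213.583, 587.373, 404.761] pointing down, gripper open.
Joint ranges: [-3.1, 3.1], [-0.84, 2.19], [0.05, 2.79], [-1.13, 4.28], [0.06, 2.93], [-2.69, 2.69]. Speed limits (rad/s): [2.22, 2.22, 2.79, 3.14, 3.14, 3.14].

## Interface

Orientations are given as [roll, pitch, yaw] about the fixed x, y, z axes, in that order (R = Rz(yaw) Ry(pitch) Rx(roll)).
In Python, from cell import env gives the robot as it stands.
- The arm moves only by the tool carry_out, never from a script. Its argument "series" is a list of rows, each a list of 5 numbers: the shift along the tool's x, y, z in m, then the turn about the tool's z in degrees, then the opening, from 0 (shut) to 1 (fully open). A call has 1 to 20 rows; each row is the pose to reach, as a shift and turn from the pose commanded when the call began, along the tool's axes at that moment; what a row does not reach only later rows make up. A row lasts 1/8 s, in which the tool goes at most 62.5 mm and 10.7 degrees, less where a joint would pass 70% of its speed; a pose out of reach is approached as far as the arm can. A call with a gripper value outside its range is refused whole. The fingers move at their own pace and stop on an object; the grip force is fixed at half the most. Time passes only in rows, so rows that repeat a pose let the fingers close. It gives the time, the measured TCP pose, the force, the opening and the grip force at its end, in the units of the state.
- env.state(): the state, without advancing time (a new reading comes with each control period).
- env.read_camera(name): name is "scene" or "top" or "wrist"; returns (picture, depth): 400x640x3 uint8, red, green, blue; 400x640 float32, mm along the optical axis (not along the pixel's ray), 0 where there is no reading.
- env.get_calibration(name): a dict with "intrinsics" (3x3 intrinsics, pixels), "D" ([k1, k2, p1, p2, k3] as OpenCV has them; the pictures are not rectified), "cam_to_world" (4x4, takes a point from camera to world coordinates); the wrist camera has in their place "T_tool_cam" (4x4, takes a point from camera to tool coordinates, whose origin is the TCP and whose axes are the flange's). Camera axes: x right, y up, looking along -z (the intrinsics and any distortion apply to the point x, -y, -z); pixel columns grow to the right and rows downward; lengths in mm; the calibration is good to about 2 mm. A picture is of the moment at which its call begins: read the wrist's pose just before it. get_calibration takes no time and is no camera call.
- env.job_done(): hands the job in; it is judged then, once.
The state is a dict: "t": time; "joints": joint angles; "qvel": joint speeds; "tau": joint torques, N m; "eef_pos": TCP position; "tcp_rot": TCP orientation; "ft_force": force on the tool from outside, world axes, zero at the start; "moment": the same for the moment, N m; "opening": opening from 0.0 (shut) to 1.0 (fully open); "grip_force": force on a finger pad.
Only numpy, scipy, OpenCV 4.12 (cv2) and the standard library are available. Lean on these libraries where they do the work, as an engineer would, in place of code of your own. Each camera call takes 0.05 s, during which the arm holds its last target. There are 200 camera calls.

## Working session

There is one attempt and no reset: what is moved stays moved. The work goes in short steps, Python scripts to look and compute and a tool call to move; the robot and the scene stay as the last step left them, time stands still between calls to the robot, and variables do not carry over. Pictures are saved under pics/ and viewed, at most 10 in all, crops included, and the job is handed in when it is done.

Besides the shell and the picture viewer there is one more tool, called after "Emit:" as name(argument=value, ...) on one line, values as JSON. carry_out: Moves the arm, as the interface text tells. Its arguments: {"type":"object","properties":{"series":{"type":"array","items":{"type":"array","items":{"type":"number"}}}},"required":["series"]}

```bash
mkdir -p pics
cat > h.py <<'E'
import numpy as np, cv2
from cell import env
def cam(n):
    s=env.state(); im,d=env.read_camera(n); c=env.get_calibration(n)
    if 'cam_to_world' in c: T=np.array(c['cam_to_world'])
    else:
        T=np.eye(4); T[:3,:3]=tool_R(s); T[:3,3]=s['eef_pos']; T=T@np.array(c['T_tool_cam'])
    return im,d,np.array(c['intrinsics']),np.array(c['D'],float),T
def tool_R(s):
    from scipy.spatial.transform import Rotation as R
    r=np.array(s['tcp_rot'],float)
    return r if r.shape==(3,3) else R.from_euler('xyz',r).as_matrix()
def ray(px,K,D,T,z):
    u=cv2.undistortPoints(np.array(px,float).reshape(-1,1,2),K,D).reshape(-1,2)
    v=np.c_[u[:,0],-u[:,1],-np.ones(len(u))]@T[:3,:3].T
    o=T[:3,3]; return o+v*((z-o[2])/v[:,2])[:,None]
E
python3 - <<'E'
from h import *
print(env.state())
for n in ('scene','top','wrist'):
    im,d,K,D,T=cam(n); cv2.imwrite(f'pics/{n}0.png',im[:,:,::-1]); print(n,T.round(3),K,D)
    np.savez(f'{n}0.npz',im=im,d=d,K=K,D=D,T=T)
E
```

```text
{'t': 0.0, 'joints': array([ 1.11641851e+00,  4.91541536e-01,  1.55944507e+00,  4.73034941e-06,
        1.09171421e+00, -1.05648566e-01]), 'qvel': array([ 0.001304  , -0.00064627, -0.00078548,  0.00093747,  0.00138542,
        0.00097634]), 'tau': array([ 6.46563149e-04, -6.12640643e+01, -2.58189511e+01,  6.92641921e-02,
        4.82259155e-02, -8.99096494e-05]), 'eef_pos': array([213.55563064, 587.34433814, 404.17434147]), 'tcp_rot': array([-3.14049110e+00, -1.21030942e-04,  2.79286115e+00]), 'ft_force': array([ 0.36412857,  0.37801785, -1.06770281]), 'moment': array([-0.04508268,  0.00123418,  0.03347107]), 'grip_force': 0.0, 'opening': 0.9973290921083694}
scene [[-2.74000e-01  7.38000e-01 -6.16000e-01 -8.54560e+01]
 [-9.62000e-01 -2.11000e-01  1.75000e-01  1.42503e+02]
 [-1.00000e-03  6.41000e-01  7.68000e-01  7.92266e+02]
 [ 0.00000e+00  0.00000e+00  0.00000e+00  1.00000e+00]] [[442.60756897   0.         322.68145984]
 [  0.         442.60756897 195.801709  ]
 [  0.           0.           1.        ]] [-0.0721099  0.         0.         0.         0.       ]
top [[ 2.000000e-03  9.860000e-01 -1.690000e-01  3.066510e+02]
 [-1.000000e+00  4.000000e-03  9.000000e-03 -2.718800e+01]
 [ 9.000000e-03  1.690000e-01  9.860000e-01  1.131539e+03]
 [ 0.000000e+00  0.000000e+00  0.000000e+00  1.000000e+00]] [[497.9018167    0.         326.89385029]
 [  0.         497.9018167  192.02728472]
 [  0.           0.           1.        ]] [-0.08553936  0.          0.          0.          0.        ]
wrist [[ 3.41000e-01 -8.98000e-01 -2.78000e-01  1.35763e+02]
 [ 9.40000e-01  3.25000e-01  1.02000e-01  6.16299e+02]
 [-1.00000e-03 -2.96000e-01  9.55000e-01  3.84822e+02]
 [ 0.00000e+00  0.00000e+00  0.00000e+00  1.00000e+00]] [[285.82665991   0.         320.97283761]
 [  0.         285.82665991 203.86295169]
 [  0.           0.           1.        ]] [0.00069115 0.         0.         0.         0.        ]
```

View pics/scene0.png

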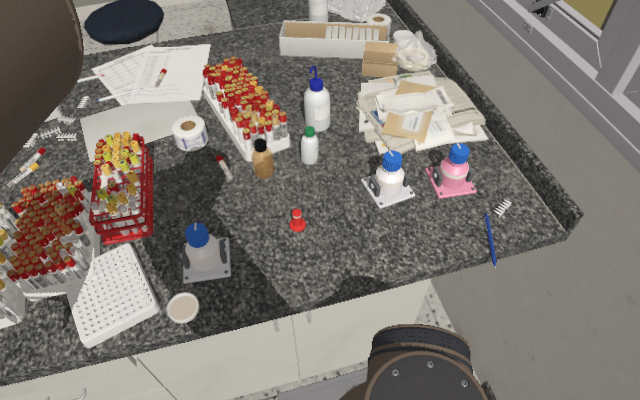

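View pics/top0.png

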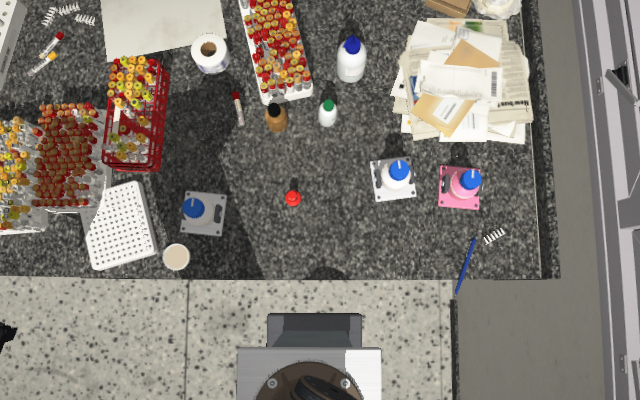

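The scene view shows blue caps at (197,235), (391,161) and, on the pink decoy, (459,152), with the red marker at (297,220). In the top view the caps are at (193,208) and (399,170), the decoy is at (470,180) and the marker is at (293,198).

```bash
cat > m.py <<'E'
from h import *
def pts(im,d,K,D,T):
    h,w=d.shape; g=np.stack(np.meshgrid(np.arange(w),np.arange(h)),-1).reshape(-1,1,2).astype(float)
    u=cv2.undistortPoints(g,K,D).reshape(h,w,2)
    P=np.stack([u[...,0]*d,-u[...,1]*d,-d],-1)@T[:3,:3].T+T[:3,3]; P[d<=0]=np.nan; return P
def blobs(mask,mn=40):
    n,l,s,c=cv2.connectedComponentsWithStats(mask.astype(np.uint8)); return [(l==i) for i in range(1,n) if s[i,4]>=mn]
def colours(im):
    H=cv2.cvtColor(im,cv2.COLOR_RGB2HSV).astype(int); h,s,v=H[...,0],H[...,1],H[...,2]
    return (h>98)&(h<125)&(s>140)&(v>40), ((h<8)|(h>172))&(s>170)&(v>70)
E
python3 - <<'E'
from m import *
for n in ('scene','top'):
    f=np.load(n+'0.npz'); im,d,K,D,T=[f[k] for k in ('im','d','K','D','T')]
    P=pts(im,d,K,D,T); b,r=colours(im)
    for nm,mk,zt in (('blue',b,108),('red',r,48)):
        for m in blobs(mk):
            q=P[m]; q=q[~np.isnan(q[:,0])]
            if not len(q): continue
            v,u=np.nonzero(m); zm=np.percentile(q[:,2],95)
            if abs(zm-zt)>15: continue
            t=m&(abs(P[...,2]-zt)<5); vv,uu=np.nonzero(t)
            if len(vv)<8: continue
            (c,rad)=cv2.minEnclosingCircle(ray(np.c_[uu,vv],K,D,T,zt)[:,:2].astype(np.float32))
            print(n,nm,'px',u.mean().round(),v.mean().round(),'n',m.sum(),'z95',zm.round(1),'top n',t.sum(),'ctr',ray([[uu.mean(),vv.mean()]],K,D,T,zt)[0].round(1),'circ',np.round(c,1),round(rad,1))
E
```

```text
scene blue px 459.0 154.0 n 310 z95 109.1 top n 185 ctr [ 506.4 -342.5  108. ] circ [ 506.2 -343.4] 22.9
scene blue px 392.0 161.0 n 313 z95 109.7 top n 187 ctr [ 526.2 -188.9  108. ] circ [ 525.4 -189.6] 22.4
scene blue px 197.0 235.0 n 435 z95 109.7 top n 289 ctr [444.3 243.5 108. ] circ [445.4 243. ] 21.8
scene red px 296.0 212.0 n 52 z95 50.9 top n 52 ctr [484.4  39.7  48. ] circ [484.3  39. ] 9.8
top blue px 399.0 170.0 n 284 z95 111.0 top n 258 ctr [ 530.2 -188.2  108. ] circ [ 531.  -188.2] 21.0
top blue px 470.0 180.0 n 297 z95 110.7 top n 245 ctr [ 511.  -342.2  108. ] circ [ 511.7 -342.6] 20.6
top blue px 193.0 208.0 n 301 z95 112.1 top n 253 ctr [448.6 244.6 108. ] circ [450.7 244.3] 20.8
top red px 293.0 198.0 n 179 z95 50.5 top n 58 ctr [485.9  42.   48. ] circ [485.1  41.4] 10.3
```

The two views agree within about 4 mm and the heights match: left cap about (447,244), right cap about (528,-189), marker about (485,41). Moving above the left cap first.

Emit:
carry_out(series=[[-0.337, -0.243, 0, 0, 1], [-0.337, -0.243, 0, 0, 1], [-0.337, -0.243, 0, 0, 1], [-0.337, -0.243, 0, 0, 1], [-0.337, -0.243, 0, 0, 1], [-0.337, -0.243, 0, 0, 1], [-0.337, -0.243, 0, 0, 1], [-0.337, -0.243, 0, 0, 1], [-0.337, -0.243, 0, 0, 1], [-0.337, -0.243, 0, 0, 1]])

```text
t: 1.4
eef_pos: [446.7, 244.7, 404.7]
tcp_rot: [3.142, -0.0, 2.794]
ft_force: [-0.2, 0.5, -0.4]
opening: 0.998
grip_force: 0.0
```

```bash
cat > w.py <<'E'
import sys
from m import *
name=sys.argv[1]; zt=float(sys.argv[2]); red=len(sys.argv)>3
im,d,K,D,T=cam('wrist'); s=env.state(); R=tool_R(s)
cv2.imwrite(f'pics/{name}.png',im[:,:,::-1]); print('t',s['t'],s['eef_pos'].round(1),s['tcp_rot'].round(3),'F',s['ft_force'].round(1),'M',s['moment'].round(2),'op',round(s['opening'],3),'grip',s['grip_force'],'j6',s['joints'][5])
P=pts(im,d,K,D,T); b,r=colours(im)
for m in blobs(r if red else b,150):
    t=m&(abs(P[...,2]-zt)<6)
    if t.sum()<50: continue
    cn=max(cv2.findContours(t.astype(np.uint8),0,1)[0],key=cv2.contourArea)
    hull=cv2.convexHull(cn)[:,0]; X=ray(hull,K,D,T,zt)[:,:2].astype(np.float32)
    c,rad=cv2.minEnclosingCircle(X); e=np.array([*c,0])-np.array([*s['eef_pos'][:2],0])
    print('n',t.sum(),'z',np.nanmedian(P[t][:,2]).round(1),'ctr',np.round(c,1),'r',round(rad,1),'tool shift',(R.T@e).round(1))
    if not red:
        full=np.zeros(t.shape,np.uint8); cv2.fillConvexPoly(full,hull,1)
        h=cv2.cvtColor(im,cv2.COLOR_RGB2HSV); w=(full>0)&(h[...,1]<90)&(h[...,2]>90)
        v,u=np.nonzero(w)
        if len(v)>5:
            Y=ray(np.c_[u,v],K,D,T,zt)[:,:2]; k=Y.mean(0)-c; print('  stripe n',len(v),'angle',np.degrees(np.arctan2(k[1],k[0])).round(1),'offset',np.hypot(*k).round(1))
E
python3 w.py wA0 108
```

```text
t 1.45 [446.7 244.7 404.8] [ 3.141 -0.     2.794] F [-1.   0.3 -0.1] M [ 0.02 -0.06 -0.05] op 0.999 grip 0.0 j6 -0.8522612401816211
n 1105 z 108.4 ctr [448.7 244.3] r 20.7 tool shift [-2.1  0.3 -0. ]
  stripe n 69 angle -4.0 offset 12.3
```

Emit:
carry_out(series=[[-0.002, 0, 0.05, 0, 1], [-0.002, 0, 0.1, 0, 1], [-0.002, 0, 0.125, 0, 1], [-0.002, 0, 0.137, 0, 1], [-0.002, 0, 0.137, 0, 1], [-0.002, 0, 0.137, 0, 0], [-0.002, 0, 0.137, 0, 0], [-0.002, 0, 0.137, 0, 0], [-0.002, 0, 0.137, 0, 0], [-0.002, 0, 0.137, 0, 0], [-0.002, 0, 0.137, 0, 0], [-0.002, 0, 0.137, 0, 0], [-0.002, 0, 0.137, 0, 0]])

```text
t: 3.08
eef_pos: [449.3, 243.6, 267.8]
tcp_rot: [3.14, 0.001, 2.793]
ft_force: [0.2, 5.8, 0.5]
opening: 0.417
grip_force: 30.0
```

```bash
python3 w.py wA1 108
```

```text
t 3.125 [449.3 243.6 267.8] [3.140e+00 1.000e-03 2.793e+00] F [ 0.9  6.5 -0.6] M [ 0.87 -0.01  0.04] op 0.418 grip 29.999683499336243 j6 -0.855366863632409
n 3207 z 108.4 ctr [448.  245.2] r 21.0 tool shift [1.8 1.  0. ]
  stripe n 105 angle -10.4 offset 9.0
```

Gripped at 39.7 mm, which matches the 40 mm cap. Now the anticlockwise twist, which is negative about the tool's downward z.

Emit:
carry_out(series=[[0, 0, 0, -6, 0], [0, 0, 0, -12, 0], [0, 0, 0, -18, 0], [0, 0, 0, -24, 0], [0, 0, 0, -30, 0], [0, 0, 0, -36, 0], [0, 0, 0, -42, 0], [0, 0, 0, -48, 0], [0, 0, 0, -48, 0]])

```text
t: 4.25
eef_pos: [449.3, 243.6, 267.8]
tcp_rot: [3.141, 0.001, -2.651]
ft_force: [0.2, 5.3, -0.0]
opening: 0.415
grip_force: 30.0
```

```bash
python3 w.py wA2 108
```

```text
t 4.3 [449.3 243.6 267.8] [ 3.141e+00  1.000e-03 -2.652e+00] F [ 0.1  6.1 -0.1] M [0.96 0.06 0.18] op 0.417 grip 29.9996817111969 j6 -1.693538188562344
n 3210 z 108.4 ctr [447.9 242.9] r 21.0 tool shift [ 1.5 -0.1 -0. ]
  stripe n 102 angle 37.4 offset 9.0
```

The stripe reads 47.8° further round, but the view turns with the tool, so this needs an independent check. I'll release, rise and look again.

Emit:
carry_out(series=[[0, 0, 0, 0, 1], [0, 0, 0, 0, 1], [0, 0, 0, 0, 1], [0, 0, 0, 0, 1], [0, 0, 0, 0, 1], [0, 0, -0.05, 0, 1], [0, 0, -0.1, 0, 1], [0, 0, -0.137, 0, 1], [0, 0, -0.137, 0, 1], [0, 0, -0.137, 0, 1]])

```text
t: 5.55
eef_pos: [448.9, 243.0, 404.1]
tcp_rot: [3.141, -0.001, -2.653]
ft_force: [-0.4, -1.0, -0.5]
opening: 1.001
grip_force: 0.0
```

```bash
python3 w.py wA3 108; python3 -c "
import cv2
a=cv2.imread('pics/wA0.png');b=cv2.imread('pics/wA3.png')
cv2.imwrite('pics/cmp.png',cv2.hconcat([a[100:400,140:500],b[100:400,140:500]]))"
```

```text
t 5.6 [449.  243.1 403.7] [ 3.141e+00 -2.000e-03 -2.653e+00] F [ 0.4  0.1 -0.8] M [ 0.03 -0.01  0.03] op 1.0 grip 0.0 j6 -1.6929915444370909
n 1106 z 108.4 ctr [449.5 242.8] r 20.7 tool shift [-0.3 -0.5 -0. ]
  stripe n 70 angle 43.8 offset 11.7
```

View pics/cmp.png

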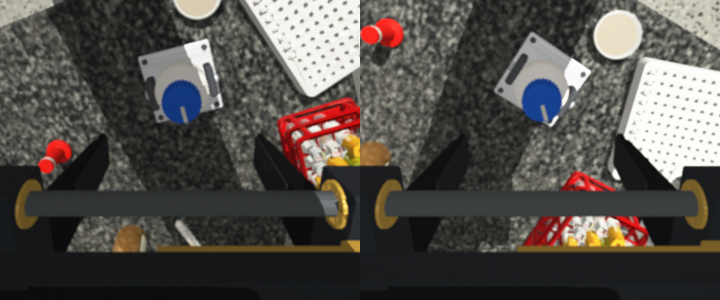

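The clamp plate swung round in the view from (180,75) to (540,80), while the stripe stayed fixed relative to the tool. So the left cap is the loose one, and it is now turned by about 48°. Next, the marker.

Emit:
carry_out(series=[[0.063, -0.195, 0, 9, 1], [0.063, -0.195, 0, 18, 1], [0.063, -0.195, 0, 27, 1], [0.063, -0.195, 0, 36, 1], [0.063, -0.195, 0, 45, 1], [0.063, -0.195, 0, 48, 1], [0.063, -0.195, 0, 48, 1], [0.063, -0.195, 0, 48, 1]])

```text
t: 6.6
eef_pos: [485.1, 41.5, 404.1]
tcp_rot: [-3.141, -0.001, 2.794]
ft_force: [-0.7, -0.4, 0.1]
opening: 1.0
grip_force: 0.0
```

```bash
python3 w.py wM0 48 r
```

```text
t 6.65 [485.1  41.5 404.3] [-3.141e+00 -1.000e-03  2.794e+00] F [ 0.3 -0.1 -0.1] M [0.03 0.02 0.06] op 0.999 grip 0.0 j6 -1.2737967095396652
n 1174 z 45.6 ctr [646.5 375.5] r 105.0 tool shift [-3.79e+01  3.69e+02 -1.00e-01]
n 183 z 48.5 ctr [485.9  39.4] r 10.0 tool shift [-1.4 -1.7 -0. ]
```

View pics/wM0.png

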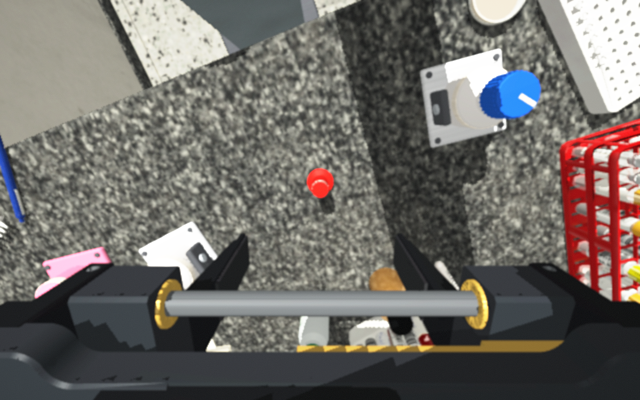

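The marker stands alone at pixel (320,182), upright. Gripping it.

Emit:
carry_out(series=[[-0.001, -0.002, 0.05, 0, 1], [-0.001, -0.002, 0.1, 0, 1], [-0.001, -0.002, 0.15, 0, 1], [-0.001, -0.002, 0.18, 0, 1], [-0.001, -0.002, 0.199, 0, 1], [-0.001, -0.002, 0.199, 0, 1], [-0.001, -0.002, 0.199, 0, 0], [-0.001, -0.002, 0.199, 0, 0], [-0.001, -0.002, 0.199, 0, 0], [-0.001, -0.002, 0.199, 0, 0], [-0.001, -0.002, 0.199, 0, 0], [-0.001, -0.002, 0.199, 0, 0], [-0.001, -0.002, 0.199, 0, 0], [-0.001, -0.002, 0.199, 0, 0], [-0.001, -0.002, 0.199, 0, 0], [-0.001, -0.002, 0.199, 0, 0]])

```text
t: 8.65
eef_pos: [485.4, 39.2, 205.7]
tcp_rot: [3.142, -0.0, 2.793]
ft_force: [-0.7, -0.0, -0.6]
opening: 0.203
grip_force: 30.0
```

```bash
python3 w.py wM1 48 r
```

```text
t 8.7 [485.3  39.2 205.7] [ 3.142 -0.     2.793] F [0.5 0.2 0.4] M [ 0.01 -0.03  0.02] op 0.202 grip 29.99990350464941 j6 -1.2773356017759339
n 874 z 48.5 ctr [486.4  39.6] r 10.0 tool shift [-0.8  0.7  0. ]
```

Emit:
carry_out(series=[[0, 0, -0.03, 0, 0], [0, 0, -0.08, 0, 0], [0, 0, -0.12, 0, 0], [0, 0, -0.15, 0, 0], [0.02, 0.034, -0.15, 0, 0], [0.045, 0.077, -0.15, 0, 0], [0.07, 0.12, -0.15, 0, 0], [0.09, 0.155, -0.15, 0, 0], [0.1, 0.171, -0.15, 0, 0], [0.105, 0.179, -0.15, 0, 0], [0.105, 0.179, -0.15, 0, 0], [0.105, 0.179, -0.15, 0, 0]])

```text
t: 10.2
eef_pos: [448.1, 242.5, 355.7]
tcp_rot: [-3.142, -0.0, 2.792]
ft_force: [-0.1, 0.1, 0.5]
opening: 0.208
grip_force: 30.0
```

```bash
python3 w.py wP0 108; python3 w.py wP0b 198 r
```

```text
t 10.25 [448.2 242.4 355.7] [-3.142 -0.     2.792] F [-0.2  0.1 -0.2] M [-0.06 -0.   -0.05] op 0.204 grip 29.999983828711265 j6 -0.8545877304534407
n 974 z 108.4 ctr [448.  245.5] r 20.4 tool shift [ 1.2  2.8 -0. ]
t 10.3 [448.1 242.5 355.8] [3.142 0.    2.792] F [-0.2 -0.6 -0.5] M [-0.03 -0.03 -0.01] op 0.203 grip 29.999649331948604 j6 -0.8544518124791349
n 907 z 198.5 ctr [448.7 242.7] r 10.2 tool shift [-0.5  0.3  0. ]
```

View pics/wP0.png

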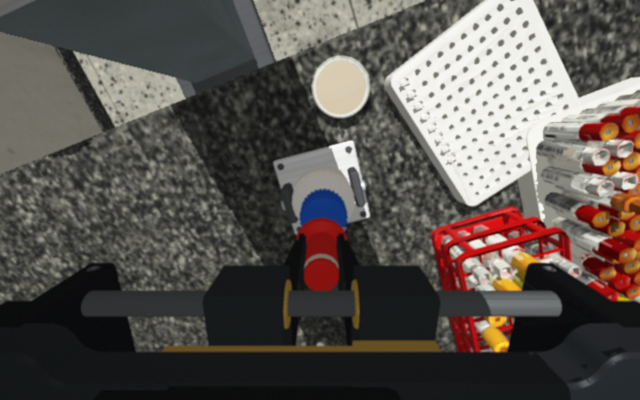

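The held marker is upright at pixel (322,255), directly over the cap at (323,210), and its underside is about 42 mm above the cap top. Lowering.

Emit:
carry_out(series=[[0, 0.001, 0.015, 0, 0], [0, 0.001, 0.028, 0, 0], [0, 0.001, 0.036, 0, 0], [0, 0.001, 0.039, 0, 0], [0, 0.001, 0.041, 0, 0], [0, 0.001, 0.042, 0, 0], [0, 0.001, 0.042, 0, 0], [0, 0.001, 0.042, 0, 0]])

```text
t: 11.3
eef_pos: [448.2, 244.3, 314.0]
tcp_rot: [3.141, 0.0, 2.793]
ft_force: [-0.4, -0.1, -1.1]
opening: 0.202
grip_force: 30.0
```

```bash
python3 w.py wP1 156 r
```

```text
t 11.35 [448.2 244.2 313.9] [3.141 0.    2.793] F [-0.3 -0.7 -0.3] M [ 0.02 -0.01 -0.04] op 0.207 grip 29.9999309704981 j6 -0.852604400577764
n 907 z 156.7 ctr [449.  244.5] r 10.2 tool shift [-0.7  0.5  0. ]
```

No contact yet, so it is within a millimetre of the cap. I'll lower by 1 mm steps until contact shows.

Emit:
carry_out(series=[[0, 0, 0.0005, 0, 0], [0, 0, 0.0008, 0, 0], [0, 0, 0.0008, 0, 0]])

```text
t: 11.72
eef_pos: [448.2, 244.3, 313.6]
tcp_rot: [3.141, 0.001, 2.793]
ft_force: [-1.0, -0.7, 8.5]
opening: 0.203
grip_force: 30.0
```

Contact at 8.5 N. Backing off slightly, then opening the fingers gradually.

Emit:
carry_out(series=[[0, 0, -0.0004, 0, 0], [0, 0, -0.0004, 0, 0.25], [0, 0, -0.0004, 0, 0.3], [0, 0, -0.0004, 0, 0.4], [0, 0, -0.0004, 0, 0.6], [0, 0, -0.0004, 0, 1], [0, 0, -0.0004, 0, 1], [0, 0, -0.0004, 0, 1], [0, 0, -0.0004, 0, 1], [0, 0, -0.03, 0, 1], [0, 0, -0.07, 0, 1], [0, 0, -0.11, 0, 1], [0, 0, -0.13, 0, 1], [0, 0, -0.13, 0, 1], [0, 0, -0.13, 0, 1]])

```text
t: 13.6
eef_pos: [448.1, 244.2, 442.0]
tcp_rot: [-3.141, -0.001, 2.793]
ft_force: [-0.7, -0.9, -1.1]
opening: 1.0
grip_force: 0.0
```

```bash
python3 w.py wE 156 r; python3 w.py wE2 108
```

```text
t 13.65 [448.1 244.2 441.8] [-3.140e+00 -1.000e-03  2.793e+00] F [-0.1 -0.2 -0.3] M [-0.02  0.01  0.06] op 1.004 grip 0.0 j6 -0.8526239780243339
n 291 z 156.4 ctr [448.8 244.2] r 10.2 tool shift [-0.6  0.3 -0. ]
t 13.7 [448.2 244.2 441.8] [-3.140e+00 -1.000e-03  2.793e+00] F [ 0.1  0.1 -0.4] M [-0.03 -0.03  0.  ] op 0.997 grip 0.0 j6 -0.8525833105456373
n 104 z 106.8 ctr [445.7 245.9] r 18.9 tool shift [2.9 0.8 0. ]
```

View pics/wE.png

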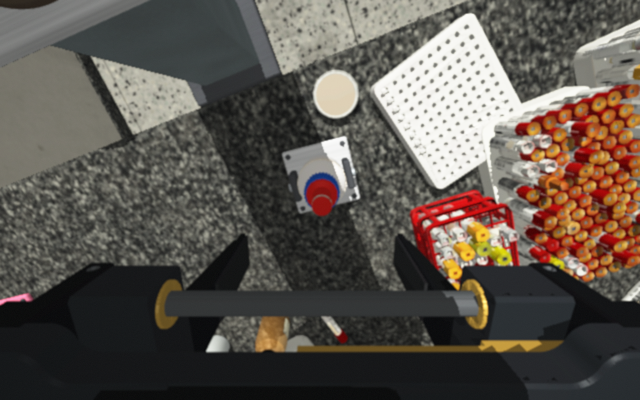

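The marker stands upright on the cap at pixel (321,195). Its top is at 156.4 mm (expected 156), about 1 mm from the cap's axis, and the gripper is clear. Handing in.

```bash
python3 -c "
from cell import env
print(env.job_done())"
```

```text
the job is handed in; nothing more can be done
None
```

The left cap was the loose one: it is turned about 48° anticlockwise, and the red marker stands upright on it, released and about 1 mm from its axis; I handed the job in at about 14 s, but no verdict was returned.

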